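# Bottle upright into the storage drawer

## Task

First pull the drawer of the small bench-top unit all the way out to its stop. Then stand the fallen brown bottle upright on the worktop and let go of it, take hold of it again, and lower it upright into the empty left front bay of the drawer, letting go only once it stands on the bay's floor. Leave the drawer fully out, do not disturb the dropper bottle or the timer, and do not knock over the bottle already stored in the drawer.

Things in the scene. Friction and masses are not known exactly. Their poses are not given: they have to be found in the camera images.
- drawer_unit: White bench-top unit with one drawer, fixed, 240 mm deep (its x), 220 wide (its y), 165 high (z). Origin: centre of its underside, on the worktop. Its front faces its own -x; its +y is on the left as the robot sees it. The grey drawer front is 12 mm thick, 214 wide, 8 to 154 mm above the worktop; its outer face is 134 mm in front of the origin when closed.
- drawer (a joint): How far the drawer is pulled out, in m: 0 closed, 0.13 at its stop; it starts shut or up to 15 mm ajar. It slides along the unit's own -x, against a friction of about 4 N plus 6 N per m/s, and stays where it is left.
- drawer_handle (a point): Middle of the drawer's steel bar handle (moves with the drawer): a level round bar, 12 mm thick and 110 mm long along the unit's y, 132 mm above the worktop (33 mm below the unit's top), its axis 52 mm in front of the drawer front, held by a post at each end. Axes as the unit's.
- free_bay (a point): Centre of the floor of the empty left front bay (moves with the drawer), 18 mm above the worktop; axes as the unit's. The bay is 108 mm long (x), 92 wide (y). Its side, rear and dividing walls, 4 mm thick, end 78 mm above its floor; the drawer front ends 136 mm above its floor. With the drawer at its stop the centre is 78 mm in front of the unit's white body.
- stain_bottle: Brown round bottle with black screw cap, lying on its side, 125 mm tall, 80 to 170 g; body 52 mm across from base to about 80 mm, then narrowing to the neck; the cap, 30 mm across, is the top 18 mm. Origin: centre of its base. Its z axis runs from base to cap: level at the start, cap pointing to the robot's right, within 0.45 rad of world -y. It can roll.
- stored_bottle: White round bottle with a screw cap, 49 mm across, 105 mm tall, standing loose in the right front bay of the drawer, about 100 mm beside the centre of the empty bay; it travels with the drawer. Origin: centre of its base, z up.
- dropper_bottle: Small brown dropper bottle, 33 mm across, 102 mm tall, standing loose on the worktop; bystander. Origin: centre of its base, z up.
- timer: Flat white countdown timer, 58 x 66 x 18 mm, lying on the worktop; bystander. Origin: centre of its underside.

How it is judged:
By the outcome, as a careful person would: the job done as asked, in the order asked, and still so for the second after the job is handed in, with the robot touching nothing.
It also fails if it takes over 72 s, if anything falls off the work surface, if the arm or the gripper's body presses on something with over 40 N, if the wrist force passes 120 N, or if a joint passes its speed limit or range.

## Robot

A 6-joint arm with a two-finger parallel gripper is mounted at the origin on a cart in front of the work surface, level with it; the furniture and walls round the work are solid. World frame = base frame: x ahead of the robot, y to its left, z up, the work surface at z = 0. Lengths are in m, angles in degrees, forces in N, time in s.
With the tool pointing down it reaches from about 0.225 to 0.725 m from the base axis. Payload 3.1 kg.
Tool frame: the origin (TCP) lies midway between the tips of the shut fingers; the grasp point (between the pads) lies 19 mm behind it; z points along the fingers, y is the line along which they close (so a half turn about z gives the same grasp; the last joint's range is limited). The gripper opens to 85 mm and grips with 20 to 120 N. Pads are 22 mm wide; open, the fingers measure 114 mm over their backs; the gripper's body (76 mm by 85 mm) begins 54 mm behind the grasp point. The pads swing forward as they close: fully open they stand 13 mm farther back than shut.
Start: joints at [-74.187, 2.75, 5.684, 92.934, 0, 82.678], TCP at [0.206, -0.483, 0.231] pointing down, gripper open.
Joint ranges: [-166.93, 166.93], [-56.73, 111.36], [-69.38, 81.34], [-121.58, 131.49], [-85.45, 84.26], [-180, 180]. Speed limits (degrees/s): [159.86, 159.86, 180, 180, 180, 180].

## Interface

Orientations are given as a 3x3 rotation matrix whose columns are the frame's x, y, z axes.
In Python, from bench import ctrl gives the robot as it stands.
- The arm moves only by the shell command python3 jog.py 'ROWS'. ROWS is a JSON list of rows, 1 to 12 of them, each written [[rx, ry, rz], [dx, dy, dz], opening]: a rotation vector rx, ry, rz in degrees, then dx, dy, dz in m, then the finger opening in m; each row is the pose to reach, as a shift and turn from the pose commanded when the command began, along the tool's axes at that moment; what a row does not reach only later rows make up. A row lasts 1/12 s, in which the tool goes at most 0.0417 m and 7.16 degrees, less where a joint would pass 70% of its speed; a pose out of reach is approached as far as the arm can. The fingers move at their own pace and stop on an object; the grip force is fixed at half the most. Time passes only in rows, so rows that do not move let the fingers close. It prints the time, the measured TCP pose, the force, the opening and the grip force at its end. Input that does not fit is refused with a message, and nothing moves.
- ctrl.state(): the state, without advancing time (a new reading comes with each control period).
- ctrl.snapshot(name): name is "side" or "top"; returns the picture (480x640x3 uint8, red, green, blue); there is no depth.
- ctrl.get_calibration(name): a dict with "fx", "fy", "cx", "cy" (pixels), "xyz" and "orientation" of the camera in the world. Camera axes: x right, y down, z forward; pixel columns grow to the right and rows downward; lengths in m; the calibration is good to about 2 mm. A picture is of the moment at which its call begins. get_calibration takes no time and is no camera call.
- ctrl.finish_job(): hands the job in; it is judged then, once.
The state is a dict: "time_s": time; "joints": joint angles; "joint_vel": joint speeds; "joint_torque": joint torques, N m; "position": TCP position; "tcp_rot": TCP orientation; "wrist_force": force on the tool from outside, world axes, zero at the start; "torque": the same for the moment, N m; "finger_gap": finger opening in m; "grasp_force": force on a finger pad.
Only numpy, scipy, OpenCV 4.12 (cv2) and the standard library are available. Lean on these libraries where they do the work, as an engineer would, in place of code of your own. Each camera call takes 0.05 s, during which the arm holds its last target. There are 200 camera calls.

## Working session

There is one attempt and no reset: what is moved stays moved. The work goes in short steps, Python scripts to look and compute and a shell command to move; the robot and the scene stay as the last step left them, time stands still between calls to the robot, and variables do not carry over. Pictures are saved under pics/ and viewed, at most 10 in all, crops included, and the job is handed in when it is done.

```bash
mkdir -p pics; ls; python3 - <<'E'
from bench import ctrl
import cv2
for n in("side","top"):
    cv2.imwrite(f"pics/{n}0.png",ctrl.snapshot(n)[:,:,::-1]); print(ctrl.get_calibration(n))
s=ctrl.state(); print(s["time_s"],s["position"],s["tcp_rot"],s["finger_gap"])
E
```

```text
bench.py
jog.py
pics
{'fx': 486.52150956941335, 'fy': 486.52150956941335, 'cx': 322.24265904240707, 'cy': 240.5072301532053, 'xyz': array([-0.0509582 ,  0.47739409,  0.84102386]), 'orientation': array([[-0.52421291, -0.57218266,  0.63072009],
       [-0.8515224 ,  0.34305289, -0.39651522],
       [ 0.01050879, -0.74493068, -0.6670591 ]])}
{'fx': 620.4425644203084, 'fy': 620.4425644203084, 'cx': 320.82352871531344, 'cy': 238.82572406321168, 'xyz': array([-0.14136448,  0.34390959,  1.14420461]), 'orientation': array([[-0.37737034, -0.71561341,  0.58778319],
       [-0.9259928 ,  0.29937377, -0.23002756],
       [-0.01135606, -0.63108858, -0.77562764]])}
0.1 [ 0.20611764 -0.48224765  0.2302275 ] [[ 9.19573159e-01  3.92918401e-01 -5.79077049e-04]
 [ 3.92918737e-01 -9.19570947e-01  2.03464052e-03]
 [ 2.66945269e-04 -2.09853103e-03 -9.99997762e-01]] 0.08543957880569024
```

View pics/side0.png

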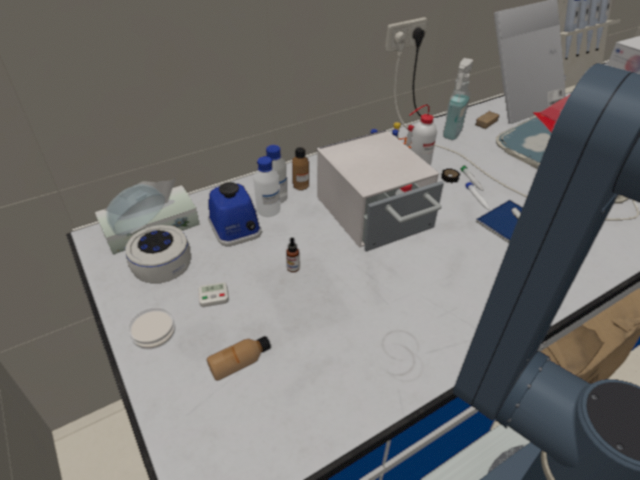

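View pics/top0.png

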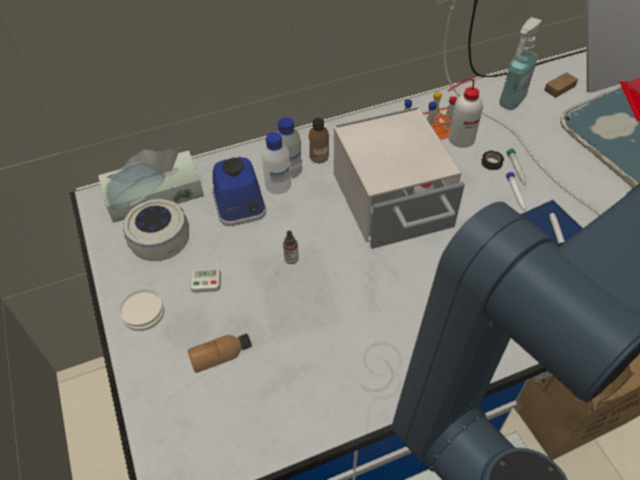

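The side view shows the unit at (318–440, 135–242), its handle at about (388–438, 195–220), the bottle at (208–270, 338–376), the dropper at (293, 255) and the timer at (213, 294). In the top view they are at (335–465, 110–248), (395–455, 195–225), (189–250, 335–370), (290, 248) and (206, 280). I'll zoom in on these for accuracy.

```bash
python3 - <<'E'
import cv2,numpy as np
t=cv2.imread("pics/top0.png");s=cv2.imread("pics/side0.png")
r=lambda im,x,y,w,h,k:cv2.resize(im[y:y+h,x:x+w],None,fx=k,fy=k,interpolation=cv2.INTER_CUBIC)
# each 400x300 tile, 
A=r(t,325,105,150,150,2.6666);B=r(s,310,130,150,150,2.6666)
C=r(t,180,320,100,50,4);D=r(s,200,330,100,50,4)
out=np.vstack([np.hstack([A[:400,:400],B[:400,:400]]),np.hstack([C,D])]);print(out.shape)
cv2.imwrite("pics/z0.png",out)
E
```

```text
(600, 800, 3)
```

View pics/z0.png

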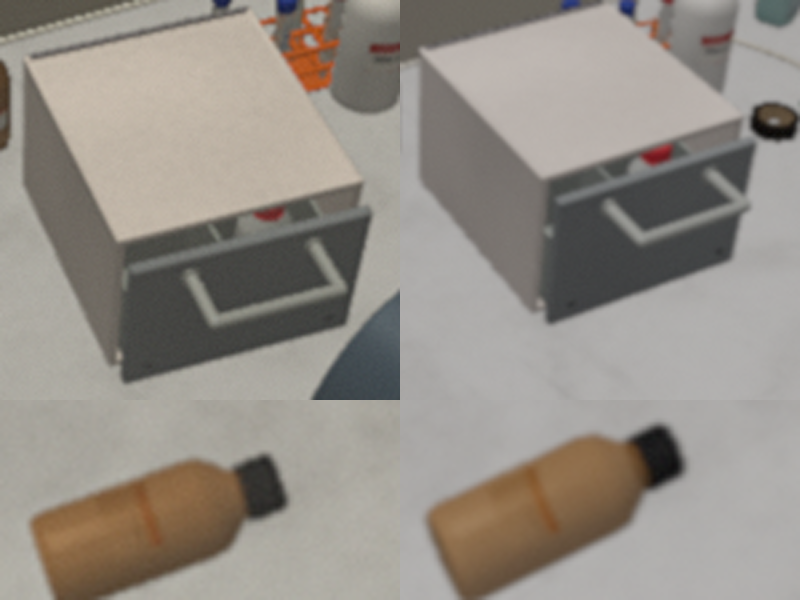

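```bash
cat >h.py <<'E'
import numpy as np,cv2
from scipy.optimize import least_squares
from bench import ctrl
def proj(n,P):
    c=ctrl.get_calibration(n);q=(np.atleast_2d(P)-c["xyz"])@c["orientation"]
    return np.c_[c["fx"]*q[:,0]/q[:,2]+c["cx"],c["fy"]*q[:,1]/q[:,2]+c["cy"]]
def ray(n,u,v,z):
    c=ctrl.get_calibration(n);d=c["orientation"]@[(u-c["cx"])/c["fx"],(v-c["cy"])/c["fy"],1]
    return c["xyz"]+d*(z-c["xyz"][2])/d[2]
Rz=lambda a:np.array([[np.cos(a),-np.sin(a),0],[np.sin(a),np.cos(a),0],[0,0,1]])
A=np.linspace(0,2*np.pi,24,endpoint=False)
def bottle_pts(o,ax):
    ax=ax/np.linalg.norm(ax);e=np.cross(ax,[.3,.5,.81]);e/=np.linalg.norm(e);f=np.cross(ax,e)
    return np.vstack([o+ax*h+r*(np.cos(a)*e+np.sin(a)*f) for h,r in((0,.026),(.08,.026),(.107,.015),(.125,.015)) for a in A])
D=np.c_[np.cos(A),np.sin(A)]
def mask(im,roi):
    x,y,w,h=roi;m=np.zeros(im.shape[:2],np.uint8);s=im[y:y+h,x:x+w].astype(int)
    m[y:y+h,x:x+w]=(((s[...,2]-s[...,0])>35)|(s.max(2)<90))*255
    n,l,st,_=cv2.connectedComponentsWithStats(m);k=1+st[1:,4].argmax();return l==k
def fit_lying(ims,rois,x0):
    sup={}
    for n in ims:
        v,u=np.nonzero(mask(ims[n],rois[n]));sup[n]=(np.c_[u,v]@D.T).max(0)
    def f(p):
        ax=np.array([np.cos(p[2]),np.sin(p[2]),0]);P=bottle_pts(np.array([p[0],p[1],.026]),ax)
        return np.concatenate([(proj(n,P)@D.T).max(0)-sup[n] for n in sup])
    return least_squares(f,x0,loss="soft_l1",x_scale=[.01,.01,.1])
E
python3 - <<'E'
from h import *
T=lambda p:np.array(p)/2.6667+[325,105]
S=lambda p:np.array(p)/2.6667+[310,130]
obs={"top":T([(118,240),(362,183),(248,10),(26,58),(131,273),(370,212),(125,381),(345,323),(214,320),(341,288)]),
"side":S([(143,180),(342,118),(205,8),(20,50),(159,203),(353,143),(150,322),(333,259),(241,238),(344,204)])}
def mod(p):
    x,y,a,d=p
    L=np.array([(-.12,.11,.165),(-.12,-.11,.165),(.12,-.11,.165),(.12,.11,.165)]+[(-.134-d,.107,.154),(-.134-d,-.107,.154),(-.134-d,.107,.008),(-.134-d,-.107,.008),(-.186-d,.052,.132),(-.186-d,-.052,.132)])
    return L@Rz(a).T+[x,y,0]
f=lambda p:np.concatenate([(proj(n,mod(p))-obs[n]).ravel() for n in obs])
r=least_squares(f,[.6,0,0,.01],loss="soft_l1",x_scale=[.01,.01,.1,.01])
p=r.x;print("unit",p[:2],np.degrees(p[2]),p[3]);print(f(p).round(1))
W=lambda q:np.array(q)@Rz(p[2]).T+[p[0],p[1],0]
print("handle",W([-.186-p[3],0,.132]),"bay open",W([-.198,.05,.018]))
ims={n:cv2.imread(f"pics/{n}0.png") for n in("top","side")}
r=fit_lying(ims,{"top":(175,325,90,55),"side":(195,328,90,60)},[.4,.3,-1.57])
print("bottle",r.x,np.degrees(r.x[2]),r.fun.round(1))
for n,d,t in(("top",(292,262),(206,280)),("side",(293,271),(213,294))): print(n,ray(n,*d,0),ray(n,*t,.018))
E
```

```text
unit [ 0.77957728 -0.20505048] 355.77672651507004 0.00800574568009262
[ 0.1  1.9  1.5  0.2  0.6 -0.9 -1.2  0.2 -0.1 -0.1  0.9 -0.2 -1.3  1.5
  0.   0.9  1.   0.2 -2.2  0.6  0.1 -0.7  1.7 -1.3  0.  -3.3 -0.6 -0.6
 -0.2 -0.7  1.4 -2.1 -1.2  0.9 -0.8 -0.3  0.6 -0.4 -1.7 -0.1]
handle [ 0.58609833 -0.19076326  0.132     ] bay open [ 0.58579709 -0.14060488  0.018     ]
bottle [ 0.51661114  0.37256608 -1.57130267] -90.02901139733042 [ 2.   1.9  1.7  1.4  1.1  0.8  1.3  1.7  1.9  2.1  1.3 -0.1  1.5  1.8
  2.   2.   1.9  1.   1.9  2.2  2.4  2.4  1.5  1.2  1.6  1.3  1.1  0.9
  0.8  1.2  2.1  2.2  2.1  1.9  1.1  1.   2.   2.5  2.9  3.2  2.6  2.
  3.5  3.2  2.8  2.3  1.7  1.5]
top [0.68753665 0.09201343 0.        ] [0.70132342 0.29033526 0.018     ]
side [0.68645015 0.09615213 0.        ] [0.6999767  0.29380245 0.018     ]
```

```bash
cat >>h.py <<'E'
from scipy.spatial.transform import Rotation as Ro
def down(ydeg):
    a=np.radians(ydeg);y=np.array([np.cos(a),np.sin(a),0]);z=np.array([0,0,-1.]);return np.c_[np.cross(y,z),y,z]
def row(p,R):
    s=ctrl.state();R0=np.array(s["tcp_rot"])
    print("row",np.degrees(Ro.from_matrix(R0.T@R).as_rotvec()).round(1),(R0.T@(np.array(p)-s["position"])).round(4))
def st():
    s=ctrl.state();print(s["time_s"],"pos",s["position"].round(4),"F",np.round(s["wrist_force"],1),"gap",round(s["finger_gap"],4),"j",np.round(s["joints"],0))
E
python3 -c "
from h import *
row([.586,-.191,.235],down(-4.2))"
python3 jog.py '[[[0, 0, -62.7], [0.464, -0.119, -0.004], 0.05], [[0, 0, -62.7], [0.464, -0.119, -0.004], 0.05], [[0, 0, -62.7], [0.464, -0.119, -0.004], 0.05], [[0, 0, -62.7], [0.464, -0.119, -0.004], 0.05], [[0, 0, -62.7], [0.464, -0.119, -0.004], 0.05], [[0, 0, -62.7], [0.464, -0.119, -0.004], 0.05], [[0, 0, -62.7], [0.464, -0.119, -0.004], 0.05], [[0, 0, -62.7], [0.464, -0.119, -0.004], 0.05], [[0, 0, -62.7], [0.464, -0.119, -0.004], 0.05], [[0, 0, -62.7], [0.464, -0.119, -0.004], 0.05], [[0, 0, -62.7], [0.464, -0.119, -0.004], 0.05], [[0, 0, -62.7], [0.464, -0.119, -0.004], 0.05]]'; python3 -c "
from h import *
row([.586,-.191,.235],down(-4.2));row([.586,-.191,.120],down(-4.2));st()"
```

```text
time_s: 1.1
position: [0.5889, -0.1872, 0.2339]
tcp_rot: [[0.069, 0.998, -0.0], [0.998, -0.069, 0.002], [0.002, -0.0, -1.0]]
wrist_force: [0.3, 0.7, 0.1]
finger_gap: 0.0502
grasp_force: 0.0
row [-0.  -0.1  0.3] [-0.004  -0.0027 -0.0011]
row [-0.  -0.1  0.3] [-0.0042 -0.0026  0.1139]
1.1 pos [ 0.5889 -0.1872  0.2339] F [0.3 0.7 0.1] gap 0.0502 j [-24.  17.  22.  95.   0.  70.]
```

```bash
python3 jog.py '[[[0, 0, 0], [-0.004, -0.0025, 0.04], 0.05], [[0, 0, 0], [-0.004, -0.0025, 0.08], 0.05], [[0, 0, 0], [-0.004, -0.0025, 0.115], 0.05], [[0, 0, 0], [-0.004, -0.0025, 0.115], 0.05], [[0, 0, 0], [-0.004, -0.0025, 0.115], 0.05]]'; python3 -c "
from h import *
import cv2
st()
a=ctrl.snapshot('side')[100:300,280:480,::-1];b=ctrl.snapshot('top')[80:280,300:500,::-1]
cv2.imwrite('pics/g1.png',cv2.resize(np.hstack([a,b]),(800,400),interpolation=cv2.INTER_CUBIC))"
```

```text
time_s: 1.52
position: [0.5802, -0.1933, 0.1161]
tcp_rot: [[0.073, 0.997, -0.009], [0.997, -0.072, 0.004], [0.003, -0.009, -1.0]]
wrist_force: [1.0, 0.1, 0.5]
finger_gap: 0.0504
grasp_force: 0.0
1.5167 pos [ 0.5802 -0.1933  0.1161] F [1.  0.1 0.5] gap 0.0504 j [-25.  16.   8.  82.  -0.  69.]
```

View pics/g1.png

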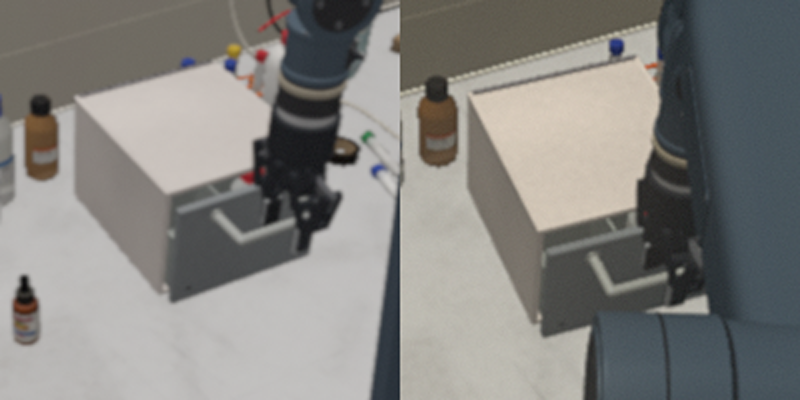

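The fingers straddle the bar: the front finger is at about (305, 235) in the left crop and the rear one is behind the bar. I'll close and pull.

```bash
python3 jog.py '[[[0, 0, 0], [0, 0.003, 0], 0.0], [[0, 0, 0], [0, 0.003, 0], 0.0], [[0, 0, 0], [0, 0.003, 0], 0.0], [[0, 0, 0], [0, 0.003, 0], 0.0], [[0, 0, 0], [0, 0.003, 0], 0.0], [[0, 0, 0], [0, 0.003, 0], 0.0]]'; python3 jog.py '[[[0, 0, 0], [0, -0.02, 0], 0.0], [[0, 0, 0], [0, -0.04, 0], 0.0], [[0, 0, 0], [0, -0.06, 0], 0.0], [[0, 0, 0], [0, -0.08, 0], 0.0], [[0, 0, 0], [0, -0.095, 0], 0.0], [[0, 0, 0], [0, -0.11, 0], 0.0], [[0, 0, 0], [0, -0.11, 0], 0.0]]'
```

```text
time_s: 2.12
position: [0.5872, -0.1961, 0.1238]
tcp_rot: [[0.073, 0.997, 0.003], [0.997, -0.073, -0.003], [-0.002, 0.003, -1.0]]
wrist_force: [-3.5, 0.2, 5.8]
finger_gap: 0.0096
grasp_force: 58.6
time_s: 2.7
position: [0.4765, -0.1877, 0.1237]
tcp_rot: [[0.073, 0.997, 0.004], [0.997, -0.073, -0.003], [-0.002, 0.004, -1.0]]
wrist_force: [-4.3, 1.2, 7.8]
finger_gap: 0.0096
grasp_force: 61.1
```

```bash
python3 jog.py '[[[0, 0, 0], [0, -0.004, 0], 0.0], [[0, 0, 0], [0, -0.008, 0], 0.0], [[0, 0, 0], [0, -0.012, 0], 0.0], [[0, 0, 0], [0, -0.012, 0], 0.0]]'; python3 jog.py '[[[0, 0, 0], [0, -0.003, 0], 0.0], [[0, 0, 0], [0, -0.006, 0], 0.0], [[0, 0, 0], [0, -0.006, 0], 0.0]]'
```

```text
time_s: 3.03
position: [0.4674, -0.187, 0.1238]
tcp_rot: [[0.072, 0.997, 0.008], [0.997, -0.072, -0.002], [-0.002, 0.008, -1.0]]
wrist_force: [2.0, 0.8, 8.1]
finger_gap: 0.0098
grasp_force: 61.0
time_s: 3.28
position: [0.4673, -0.187, 0.1238]
tcp_rot: [[0.071, 0.997, 0.02], [0.997, -0.071, -0.002], [-0.001, 0.02, -1.0]]
wrist_force: [16.8, 0.2, -1.1]
finger_gap: 0.0096
grasp_force: 60.3
```

Force climbed to 17 N with no movement, so the drawer is at its stop. I'll release and rise.

```bash
python3 jog.py '[[[0, 0, 0], [0, 0.007, 0], 0.0], [[0, 0, 0], [0, 0.007, 0], 0.05], [[0, 0, 0], [0, 0.007, 0], 0.05], [[0, 0, 0], [0, 0.007, 0], 0.05], [[0, 0, 0], [0, 0.007, 0], 0.05]]'; python3 jog.py '[[[0, 0, 0], [0, 0, -0.04], 0.05], [[0, 0, 0], [0, 0, -0.08], 0.05], [[0, 0, 0], [0, 0, -0.12], 0.085], [[0, 0, 0], [0, 0, -0.15], 0.085], [[0, 0, 0], [0, 0, -0.15], 0.085]]'; python3 - <<'E'
from h import *
t=np.radians(35);z=np.array([0,np.sin(t),-np.cos(t)]);y=np.array([1.,0,0]);R=np.c_[np.cross(y,z),y,z]
P=np.array([.517,.3255,.008]);row(P-.13*z,R);row(P,R);st()
E
```

```text
time_s: 3.7
position: [0.4651, -0.1861, 0.1196]
tcp_rot: [[0.073, 0.997, -0.002], [0.997, -0.073, 0.001], [0.001, -0.002, -1.0]]
wrist_force: [-0.6, 0.1, 0.6]
finger_gap: 0.0496
grasp_force: 0.0
time_s: 4.12
position: [0.4678, -0.1877, 0.2778]
tcp_rot: [[0.073, 0.997, 0.01], [0.997, -0.073, -0.006], [-0.005, 0.011, -1.0]]
wrist_force: [1.2, -0.3, 1.2]
finger_gap: 0.0836
grasp_force: 0.0
row [ 1.9 35.3 -3.9] [0.4419 0.0154 0.1612]
row [ 1.9 35.3 -3.9] [0.5168 0.0088 0.2672]
4.1167 pos [ 0.4678 -0.1877  0.2778] F [ 1.2 -0.3  1.2] gap 0.0836 j [-29.  -0.   8.  98.  -0.  65.]
```

```bash
python3 jog.py '[[[2, 35, -4], [0.442, 0.015, 0.16], 0.085], [[2, 35, -4], [0.442, 0.015, 0.16], 0.085], [[2, 35, -4], [0.442, 0.015, 0.16], 0.085], [[2, 35, -4], [0.442, 0.015, 0.16], 0.085], [[2, 35, -4], [0.442, 0.015, 0.16], 0.085], [[2, 35, -4], [0.442, 0.015, 0.16], 0.085], [[2, 35, -4], [0.442, 0.015, 0.16], 0.085], [[2, 35, -4], [0.442, 0.015, 0.16], 0.085], [[2, 35, -4], [0.442, 0.015, 0.16], 0.085], [[2, 35, -4], [0.442, 0.015, 0.16], 0.085], [[2, 35, -4], [0.442, 0.015, 0.16], 0.085], [[2, 35, -4], [0.442, 0.015, 0.16], 0.085]]'; python3 jog.py '[[[0, 0, 0], [0, 0, 0], 0.085], [[0, 0, 0], [0, 0, 0], 0.085]]';python3 - <<'E'
from h import *
t=np.radians(35);z=np.array([0,np.sin(t),-np.cos(t)]);y=np.array([1.,0,0]);R=np.c_[np.cross(y,z),y,z]
P=np.array([.517,.3255,.008]);row(P,R);st()
ims={}
for n in("side","top"): ims[n]=ctrl.snapshot(n)[:,:,::-1];cv2.imwrite(f"pics/{n}2.png",ims[n])
c=np.hstack([ims["side"][250:450,130:330],ims["top"][220:420,130:330]])
cv2.imwrite('pics/g2.png',cv2.resize(c,(800,400),interpolation=cv2.INTER_CUBIC))
E
```

```text
time_s: 5.12
position: [0.5094, 0.2577, 0.107]
tcp_rot: [[0.003, 1.0, -0.019], [0.818, 0.008, 0.575], [0.575, -0.017, -0.818]]
wrist_force: [-1.4, -0.3, 0.1]
finger_gap: 0.085
grasp_force: 0.0
time_s: 5.28
position: [0.5112, 0.254, 0.1089]
tcp_rot: [[0.004, 1.0, -0.015], [0.819, 0.005, 0.574], [0.574, -0.015, -0.819]]
wrist_force: [0.6, -0.4, -0.1]
finger_gap: 0.0851
grasp_force: 0.0
row [-0.9  0.  -0.2] [0.0008 0.0076 0.1236]
5.2833 pos [0.5112 0.254  0.1089] F [ 0.6 -0.4 -0.1] gap 0.0851 j [  1.   5. -13.  73.  35.  90.]
```

View pics/g2.png

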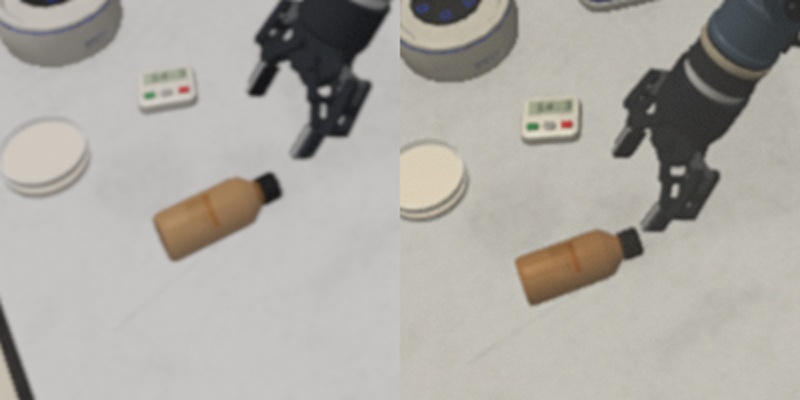

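The gripper hovers to the right of the bottle. Fingertips are at about (257, 294) and (280, 327) in the full side view, and the bottle still lies where it was. I'll check projections.

```bash
python3 - <<'E'
from h import *
s=ctrl.state();R=s["tcp_rot"];p=s["position"]
ims={n:cv2.imread(f"pics/{n}2.png") for n in("side","top")}
for n in ims:
    print(n,proj(n,[p-.013*R[:,2]+k*.0425*R[:,1] for k in(-1,1)]).round(0).tolist(), "cap end,base ctr",proj(n,[[.517,.2476,.026],[.517,.3726,.026]]).round(0).tolist())
rois={"top":(180,325,90,55),"side":(200,330,75,55)}
for n in ims:
    v,u=np.nonzero(mask(ims[n],rois[n]));print(u.min(),u.max(),v.min(),v.max())
r=fit_lying(ims,rois,[.517,.37,-1.57]);print(r.x,r.fun.round(1))
E
```

```text
side [[277.0, 326.0], [257.0, 297.0]] cap end,base ctr [[268.0, 340.0], [210.0, 367.0]]
top [[253.0, 333.0], [240.0, 298.0]] cap end,base ctr [[250.0, 339.0], [190.0, 360.0]]
207 270 337 379
188 250 334 371
[ 0.51546957  0.37273094 -1.55865678] [1.5 1.4 1.3 0.7 0.5 1.2 1.6 1.8 1.8 1.3 1.1 0.9 2.  2.4 2.7 2.9 2.2 1.6
 3.6 3.3 2.8 2.3 1.8 1.7 2.  1.8 1.6 1.2 0.9 1.1 1.7 2.  2.2 2.2 1.4 0.
 1.6 1.7 1.8 1.7 1.5 0.9 2.  2.3 2.4 2.3 1.8 1.1]
```

```bash
python3 jog.py '[[[-1, 0, 0], [0.001, 0.006, 0.04], 0.085], [[-1, 0, 0], [0.001, 0.006, 0.08], 0.085], [[-1, 0, 0], [0.001, 0.006, 0.105], 0.085], [[-1, 0, 0], [0.001, 0.006, 0.118], 0.085], [[-1, 0, 0], [0.001, 0.006, 0.124], 0.085], [[-1, 0, 0], [0.001, 0.006, 0.124], 0.085], [[-1, 0, 0], [0.001, 0.006, 0.124], 0.085]]'; python3 jog.py '[[[0, 0, 0], [0, 0, 0], 0], [[0, 0, 0], [0, 0, 0], 0], [[0, 0, 0], [0, 0, 0], 0], [[0, 0, 0], [0, 0, 0], 0], [[0, 0, 0], [0, 0, 0], 0], [[0, 0, 0], [0, 0, 0], 0]]'
```

```text
time_s: 5.97
position: [0.5186, 0.3246, 0.0102]
tcp_rot: [[0.005, 1.0, 0.008], [0.819, -0.008, 0.574], [0.574, 0.003, -0.819]]
wrist_force: [0.7, -0.6, -0.0]
finger_gap: 0.085
grasp_force: 0.0
time_s: 6.47
position: [0.5188, 0.3252, 0.011]
tcp_rot: [[0.003, 1.0, 0.008], [0.819, -0.008, 0.574], [0.574, 0.005, -0.819]]
wrist_force: [0.2, -4.5, 5.9]
finger_gap: 0.0502
grasp_force: 62.0
```

```bash
cat >>h.py <<'E'
def side_pose(phi,t=35):
    f=np.radians(phi);t=np.radians(t);z=np.array([np.cos(t)*np.cos(f),np.cos(t)*np.sin(f),-np.sin(t)]);y=np.array([-np.sin(f),np.cos(f),0]);return np.c_[np.cross(y,z),y,z]
E
python3 jog.py '[[[0, 0, 0], [0.023, 0, -0.0328], 0], [[0, 0, 0], [0.046, 0, -0.0655], 0], [[0, 0, 0], [0.069, 0, -0.0983], 0], [[0, 0, 0], [0.092, 0, -0.131], 0], [[0, 0, 0], [0.115, 0, -0.164], 0], [[0, 0, 0], [0.115, 0, -0.164], 0]]'; python3 - <<'E'
from h import *
s=ctrl.state();R=s["tcp_rot"];st()
print("b in tool",R.T@[0,-1,0])
for phi in(0,20,40):
    row([.46,.27,.22],side_pose(phi))
E
```

```text
time_s: 6.97
position: [0.5212, 0.327, 0.2209]
tcp_rot: [[-0.006, 1.0, 0.019], [0.816, -0.006, 0.578], [0.578, 0.019, -0.816]]
wrist_force: [2.8, 1.1, 1.3]
finger_gap: 0.0501
grasp_force: 63.6
6.9667 pos [0.5212 0.327  0.2209] F [2.8 1.1 1.3] gap 0.0501 j [  8.   2.  -3.  78.  35. 101.]
b in tool [-0.81577553  0.0062576  -0.57833479]
row [-15.8 -68.6 -96.9] [-0.0466 -0.0608 -0.0333]
row [ -19.5  -57.7 -116.9] [-0.0466 -0.0608 -0.0333]
row [ -22.9  -44.3 -136. ] [-0.0466 -0.0608 -0.0333]
```

```bash
python3 jog.py '[[[-17.7, -63.3, -107], [-0.047, -0.061, -0.033], 0], [[-17.7, -63.3, -107], [-0.047, -0.061, -0.033], 0], [[-17.7, -63.3, -107], [-0.047, -0.061, -0.033], 0], [[-17.7, -63.3, -107], [-0.047, -0.061, -0.033], 0], [[-17.7, -63.3, -107], [-0.047, -0.061, -0.033], 0], [[-17.7, -63.3, -107], [-0.047, -0.061, -0.033], 0], [[-17.7, -63.3, -107], [-0.047, -0.061, -0.033], 0], [[-17.7, -63.3, -107], [-0.047, -0.061, -0.033], 0], [[-17.7, -63.3, -107], [-0.047, -0.061, -0.033], 0], [[-17.7, -63.3, -107], [-0.047, -0.061, -0.033], 0], [[-17.7, -63.3, -107], [-0.047, -0.061, -0.033], 0], [[-17.7, -63.3, -107], [-0.047, -0.061, -0.033], 0]]'; python3 - <<'E'
from h import *
st();row([.46,.27,.22],side_pose(10))
E
```

```text
time_s: 7.97
position: [0.4549, 0.2687, 0.2088]
tcp_rot: [[-0.781, 0.308, 0.544], [0.426, 0.899, 0.103], [-0.457, 0.312, -0.833]]
wrist_force: [-0.5, 0.3, -2.4]
finger_gap: 0.0498
grasp_force: 63.6
7.9667 pos [0.4549 0.2687 0.2088] F [-0.5  0.3 -2.4] gap 0.0498 j [ 29. -31. -33.  57. -10.  50.]
row [ -5.9 -20.9 -33.4] [-0.0086  0.0063 -0.0065]
```

```bash
python3 jog.py '[[[-5.9, -20.9, -33.4], [-0.008, 0.006, -0.006], 0], [[-5.9, -20.9, -33.4], [-0.008, 0.006, -0.006], 0], [[-5.9, -20.9, -33.4], [-0.008, 0.006, -0.006], 0], [[-5.9, -20.9, -33.4], [-0.008, 0.006, -0.006], 0], [[-5.9, -20.9, -33.4], [-0.008, 0.006, -0.006], 0], [[-5.9, -20.9, -33.4], [-0.008, 0.006, -0.006], 0], [[-5.9, -20.9, -33.4], [-0.008, 0.006, -0.006], 0], [[-5.9, -20.9, -33.4], [-0.008, 0.006, -0.006], 0]]'; python3 - <<'E'
from h import *
st();row([.46,.27,.22],side_pose(10));s=ctrl.state()
ims={}
for n in("side","top"): ims[n]=ctrl.snapshot(n)[:,:,::-1];cv2.imwrite(f"pics/{n}3.png",ims[n])
c=np.hstack([ims["side"][200:400,150:350],ims["top"][180:380,150:350]])
cv2.imwrite('pics/g3.png',cv2.resize(c,(800,400),interpolation=cv2.INTER_CUBIC))
E
```

```text
time_s: 8.63
position: [0.4593, 0.2694, 0.2174]
tcp_rot: [[-0.57, -0.169, 0.804], [-0.094, 0.986, 0.14], [-0.816, 0.004, -0.578]]
wrist_force: [-0.7, 1.0, -0.6]
finger_gap: 0.0502
grasp_force: 63.6
8.6333 pos [0.4593 0.2694 0.2174] F [-0.7  1.  -0.6] gap 0.0502 j [ 35. -50. -53.  35. -20.  15.]
row [-0.1 -0.3 -0.4] [-0.0026  0.0005 -0.0008]
```

View pics/g3.png

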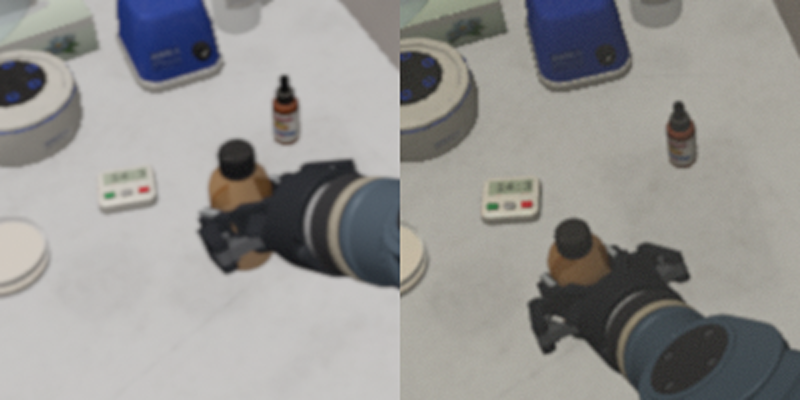

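The bottle is held upright (cap at about (268, 277) in the full side view), and the dropper and timer are undisturbed. I'll lower it, moving slightly outward.

```bash
python3 -c "
from h import *
row([.50,.28,.06],side_pose(10))"
```

```text
row [-0.1 -0.1 -0.4] [0.1084 0.0024 0.1256]
```

```bash
python3 jog.py '[[[0, 0, 0], [0.0217, 0.0005, 0.0252], 0], [[0, 0, 0], [0.0433, 0.001, 0.0504], 0], [[0, 0, 0], [0.065, 0.0015, 0.0756], 0], [[0, 0, 0], [0.0867, 0.002, 0.1], 0], [[0, 0, 0], [0.1084, 0.0024, 0.1256], 0], [[0, 0, 0], [0.1084, 0.0024, 0.1256], 0], [[0, 0, 0], [0.1084, 0.0024, 0.1256], 0]]'; python3 -c "
from h import *
st();row([.50,.28,.052],side_pose(10))"
```

```text
time_s: 9.32
position: [0.4993, 0.2789, 0.0561]
tcp_rot: [[-0.572, -0.168, 0.803], [-0.096, 0.986, 0.138], [-0.815, 0.002, -0.58]]
wrist_force: [-0.9, -0.2, -0.7]
finger_gap: 0.0498
grasp_force: 65.9
9.3167 pos [0.4993 0.2789 0.0561] F [-0.9 -0.2 -0.7] gap 0.0498 j [ 32. -30. -62.   5. -18.  14.]
row [-0.2 -0.4 -0.3] [0.0028 0.001  0.003 ]
```

```bash
python3 jog.py '[[[0, 0, 0], [0.0024, 0, 0.0017], 0], [[0, 0, 0], [0.0049, 0, 0.0035], 0], [[0, 0, 0], [0.0049, 0, 0.0035], 0]]'; python3 jog.py '[[[0, 0, 0], [0.0016, 0, 0.0012], 0], [[0, 0, 0], [0.0016, 0, 0.0012], 0]]'; python3 jog.py '[[[0, 0, 0], [0.0016, 0, 0.0012], 0], [[0, 0, 0], [0.0016, 0, 0.0012], 0]]' | sed -n 2,4p
```

```text
time_s: 9.57
position: [0.5008, 0.2805, 0.0561]
tcp_rot: [[-0.564, -0.169, 0.808], [-0.092, 0.986, 0.142], [-0.82, 0.006, -0.572]]
wrist_force: [-0.2, -0.2, -1.9]
finger_gap: 0.05
grasp_force: 66.0
time_s: 9.73
position: [0.5002, 0.2801, 0.0527]
tcp_rot: [[-0.565, -0.17, 0.807], [-0.093, 0.986, 0.142], [-0.82, 0.005, -0.573]]
wrist_force: [-0.1, 0.7, -1.8]
finger_gap: 0.0501
grasp_force: 66.0
position: [0.4997, 0.2797, 0.0493]
tcp_rot: [[-0.567, -0.169, 0.806], [-0.094, 0.986, 0.141], [-0.818, 0.004, -0.575]]
wrist_force: [-0.2, 1.1, -1.2]
```

```bash
for i in 1 ; do python3 jog.py '[[[0, 0, 0], [0, 0, 0], 0], [[0, 0, 0], [0, 0, 0], 0]]' | sed -n 2,4p; python3 jog.py '[[[0, 0, 0], [0.0013, 0, 0.0009], 0], [[0, 0, 0], [0.0013, 0, 0.0009], 0], [[0, 0, 0], [0.0013, 0, 0.0009], 0]]' | sed -n 2,4p; python3 jog.py '[[[0, 0, 0], [0.0013, 0, 0.0009], 0], [[0, 0, 0], [0.0013, 0, 0.0009], 0], [[0, 0, 0], [0.0013, 0, 0.0009], 0]]' | sed -n 2,4p; done
```

```text
position: [0.4998, 0.2797, 0.0491]
tcp_rot: [[-0.567, -0.169, 0.806], [-0.094, 0.986, 0.141], [-0.818, 0.004, -0.575]]
wrist_force: [-0.9, -0.8, -0.9]
position: [0.5007, 0.28, 0.049]
tcp_rot: [[-0.565, -0.169, 0.807], [-0.093, 0.986, 0.141], [-0.82, 0.005, -0.573]]
wrist_force: [-0.3, -0.7, 2.8]
position: [0.5015, 0.2802, 0.0489]
tcp_rot: [[-0.563, -0.168, 0.809], [-0.092, 0.986, 0.141], [-0.821, 0.005, -0.571]]
wrist_force: [-2.3, -2.3, 6.4]
```

Contact: the force is rising and z has stopped. I'll release and back off along the tool axis.

```bash
python3 jog.py '[[[0, 0, 0], [-0.0016, 0, -0.0011], 0], [[0, 0, 0], [-0.0016, 0, -0.0011], 0.085], [[0, 0, 0], [-0.0016, 0, -0.0011], 0.085], [[0, 0, 0], [-0.0016, 0, -0.0011], 0.085], [[0, 0, 0], [-0.0016, 0, -0.0011], 0.085], [[0, 0, 0], [-0.0016, 0, -0.0011], 0.085], [[0, 0, 0], [-0.0016, 0, -0.0011], 0.085]]'; python3 jog.py '[[[0, 0, 0], [0, 0, -0.02], 0.085], [[0, 0, 0], [0, 0, -0.05], 0.085], [[0, 0, 0], [0, 0, -0.08], 0.085], [[0, 0, 0], [0, 0, -0.11], 0.085], [[0, 0, 0], [-0.03, 0, -0.13], 0.085], [[0, 0, 0], [-0.06, 0, -0.14], 0.085], [[0, 0, 0], [-0.1, 0, -0.14], 0.085], [[0, 0, 0], [-0.13, 0, -0.14], 0.085], [[0, 0, 0], [-0.13, 0, -0.14], 0.085]]';python3 - <<'E'
from h import *
st()
ims={}
for n in("side","top"): ims[n]=ctrl.snapshot(n)[:,:,::-1];cv2.imwrite(f"pics/{n}4.png",ims[n])
c=np.hstack([ims["side"][200:400,150:350],ims["top"][180:380,150:350]])
cv2.imwrite('pics/g4.png',cv2.resize(c,(800,400),interpolation=cv2.INTER_CUBIC))
E
```

```text
time_s: 11.15
position: [0.4997, 0.2797, 0.0475]
tcp_rot: [[-0.567, -0.169, 0.806], [-0.094, 0.986, 0.141], [-0.818, 0.004, -0.575]]
wrist_force: [-1.3, 0.6, 0.0]
finger_gap: 0.0851
grasp_force: 0.0
time_s: 11.9
position: [0.4651, 0.2737, 0.2464]
tcp_rot: [[-0.556, -0.167, 0.814], [-0.085, 0.986, 0.144], [-0.827, 0.011, -0.563]]
wrist_force: [0.3, -0.0, 1.3]
finger_gap: 0.0852
grasp_force: 0.0
11.9 pos [0.4651 0.2737 0.2464] F [ 0.3 -0.   1.3] gap 0.0852 j [ 35. -49. -50.  36. -20.  15.]
```

View pics/g4.png

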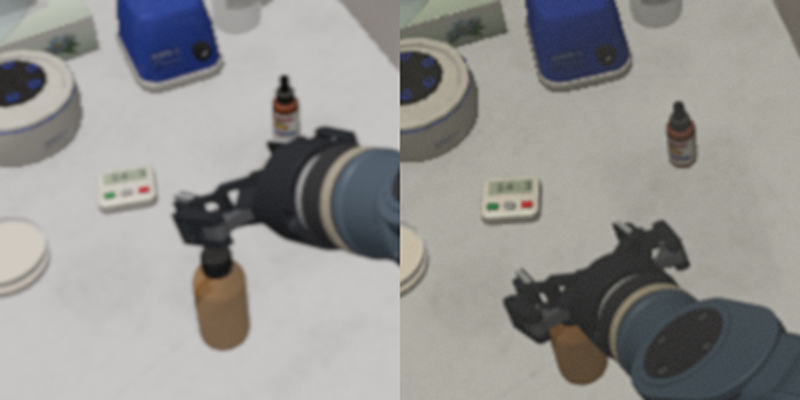

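The bottle stands upright: its base is at about (261, 373) in the full side view, and nothing else is disturbed. I'll turn the tool downward, clear of it, and refine its position.

```bash
python3 -c "
from h import *
row([.42,.08,.29],down(-4.2))"
```

```text
row [49.6 38.4 94.7] [-0.0022 -0.1823 -0.0911]
```

```bash
python3 jog.py '[[[49.6, 38.4, 94.7], [-0.002, -0.182, -0.091], 0.06], [[49.6, 38.4, 94.7], [-0.002, -0.182, -0.091], 0.06], [[49.6, 38.4, 94.7], [-0.002, -0.182, -0.091], 0.06], [[49.6, 38.4, 94.7], [-0.002, -0.182, -0.091], 0.06], [[49.6, 38.4, 94.7], [-0.002, -0.182, -0.091], 0.06], [[49.6, 38.4, 94.7], [-0.002, -0.182, -0.091], 0.06], [[49.6, 38.4, 94.7], [-0.002, -0.182, -0.091], 0.06], [[49.6, 38.4, 94.7], [-0.002, -0.182, -0.091], 0.06], [[49.6, 38.4, 94.7], [-0.002, -0.182, -0.091], 0.06], [[49.6, 38.4, 94.7], [-0.002, -0.182, -0.091], 0.06], [[49.6, 38.4, 94.7], [-0.002, -0.182, -0.091], 0.06], [[49.6, 38.4, 94.7], [-0.002, -0.182, -0.091], 0.06]]'; python3 - <<'E'
from h import *
st();row([.42,.08,.29],down(-4.2))
ims={n:ctrl.snapshot(n)[:,:,::-1].copy() for n in("side","top")}
for n in ims: cv2.imwrite(f"pics/{n}5.png",ims[n])
sup={}
for n in ims:
    e=proj(n,bottle_pts(np.array([.487,.275,0]),np.array([0,0,1.])));lo=(e.min(0)-12).astype(int);w=(e.max(0)+12-lo).astype(int)
    m=mask(ims[n],(*lo,*w));v,u=np.nonzero(m);print(n,"roi",lo,w,u.min(),u.max(),v.min(),v.max());sup[n]=(np.c_[u,v]@D.T).max(0)
f=lambda p:np.concatenate([(proj(n,bottle_pts(np.array([p[0],p[1],0]),np.array([0,0,1.])))@D.T).max(0)-sup[n] for n in sup])
r=least_squares(f,[.487,.275],loss="soft_l1");print(r.x,r.fun.round(1))
E
```

```text
time_s: 13.0
position: [0.4181, 0.0806, 0.2861]
tcp_rot: [[-0.301, 0.928, 0.218], [0.933, 0.334, -0.133], [-0.196, 0.163, -0.967]]
wrist_force: [0.4, 0.2, -0.2]
finger_gap: 0.0598
grasp_force: 0.0
13.0 pos [0.4181 0.0806 0.2861] F [ 0.4  0.2 -0.2] gap 0.0598 j [  9. -22. -11.  90. -10.  79.]
row [11.6  9.3 22.9] [-0.0019  0.0022 -0.0032]
side roi [234 306] [54 81] 247 272 322 373
top roi [212 311] [55 74] 224 251 325 371
[0.48933785 0.27781363] [2.6 2.1 2.  2.1 2.  1.8 2.2 2.  2.3 2.3 2.5 2.3 2.  1.6 3.  3.6 3.5 3.3
 3.5 2.7 2.5 2.5 1.6 1.3 2.7 2.7 2.1 1.8 1.7 1.7 1.6 1.7 1.5 2.1 2.1 0.6
 0.9 1.  2.1 2.6 2.3 2.3 2.2 2.5 2.1 2.1 1.  1.1]
```

```bash
python3 jog.py '[[[11.6, 9.3, 22.9], [0, 0, 0], 0.06], [[11.6, 9.3, 22.9], [0, 0, 0], 0.06], [[11.6, 9.3, 22.9], [0, 0, 0], 0.06], [[11.6, 9.3, 22.9], [0, 0, 0], 0.06], [[11.6, 9.3, 22.9], [0, 0, 0], 0.06]]'|tail -5; python3 - <<'E'
from h import *
st();row([.489,.278,.20],down(-4.2));row([.489,.278,.09],down(-4.2))
E
```

```text
position: [0.4191, 0.0794, 0.2861]
tcp_rot: [[0.07, 0.998, 0.003], [0.998, -0.07, -0.002], [-0.002, 0.003, -1.0]]
wrist_force: [0.5, -0.2, -0.8]
finger_gap: 0.06
grasp_force: 0.0
13.5167 pos [0.4191 0.0794 0.2861] F [ 0.5 -0.2 -0.8] gap 0.06 j [  2. -11.  -1. 100.  -0.  96.]
row [0.2 0.1 0.2] [0.2031 0.0557 0.0859]
row [0.2 0.1 0.2] [0.2034 0.0554 0.1959]
```

```bash
python3 jog.py '[[[0, 0, 0], [0.036, 0.01, 0.0], 0.06], [[0, 0, 0], [0.072, 0.02, 0.02], 0.06], [[0, 0, 0], [0.108, 0.03, 0.04], 0.06], [[0, 0, 0], [0.144, 0.04, 0.06], 0.06], [[0, 0, 0], [0.18, 0.05, 0.08], 0.06], [[0, 0, 0], [0.203, 0.056, 0.086], 0.06], [[0, 0, 0], [0.203, 0.056, 0.086], 0.06], [[0, 0, 0], [0.203, 0.056, 0.086], 0.06]]'|tail -5; python3 - <<'E'
from h import *
st();row([.489,.278,.20],down(-4.2));row([.489,.278,.09],down(-4.2))
E
```

```text
position: [0.4875, 0.2796, 0.2004]
tcp_rot: [[0.063, 0.998, 0.004], [0.998, -0.063, -0.004], [-0.004, 0.004, -1.0]]
wrist_force: [0.5, 0.8, 0.5]
finger_gap: 0.0601
grasp_force: 0.0
14.1833 pos [0.4875 0.2796 0.2004] F [0.5 0.8 0.5] gap 0.0601 j [ 23.   8.   8.  90.  -0. 117.]
row [0.2 0.2 0.6] [-0.0015  0.0016  0.0004]
row [0.2 0.2 0.6] [-0.001   0.0011  0.1104]
```

```bash
python3 jog.py '[[[0, 0, 0], [-0.001, 0.001, 0.035], 0.06], [[0, 0, 0], [-0.001, 0.001, 0.065], 0.06], [[0, 0, 0], [-0.001, 0.001, 0.09], 0.06], [[0, 0, 0], [-0.001, 0.001, 0.105], 0.06], [[0, 0, 0], [-0.001, 0.001, 0.11], 0.06], [[0, 0, 0], [-0.001, 0.001, 0.11], 0.06], [[0, 0, 0], [-0.001, 0.001, 0.11], 0.06]]'|tail -5; python3 jog.py '[[[0, 0, 0], [0, 0, 0], 0.03], [[0, 0, 0], [0, 0, 0], 0.0], [[0, 0, 0], [0, 0, 0], 0], [[0, 0, 0], [0, 0, 0], 0], [[0, 0, 0], [0, 0, 0], 0], [[0, 0, 0], [0, 0, 0], 0]]'
```

```text
position: [0.4917, 0.2771, 0.0938]
tcp_rot: [[0.069, 0.998, 0.008], [0.998, -0.069, -0.001], [-0.001, 0.009, -1.0]]
wrist_force: [0.3, 0.9, 0.8]
finger_gap: 0.0602
grasp_force: 0.0
time_s: 15.27
position: [0.4929, 0.2782, 0.0951]
tcp_rot: [[0.069, 0.998, 0.01], [0.998, -0.069, 0.0], [0.001, 0.01, -1.0]]
wrist_force: [-1.3, 0.0, 6.6]
finger_gap: 0.0372
grasp_force: 55.2
```

The gap is 37 mm, so the tips are pinching the tapered shoulder, not the cap. I'll reopen, rise 13 mm and grip the cap.

```bash
python3 jog.py '[[[0, 0, 0], [0, 0, 0], 0.06], [[0, 0, 0], [0, 0, 0], 0.06], [[0, 0, 0], [0, 0, 0], 0.06], [[0, 0, 0], [0, 0, -0.013], 0.06], [[0, 0, 0], [0, 0, -0.013], 0.06], [[0, 0, 0], [0, 0, -0.013], 0.06]]'|tail -5; python3 jog.py '[[[0, 0, 0], [0, 0, 0], 0.03], [[0, 0, 0], [0, 0, 0], 0.0], [[0, 0, 0], [0, 0, 0], 0], [[0, 0, 0], [0, 0, 0], 0], [[0, 0, 0], [0, 0, 0], 0], [[0, 0, 0], [0, 0, 0], 0]]'
```

```text
position: [0.4919, 0.2777, 0.1055]
tcp_rot: [[0.069, 0.998, 0.008], [0.998, -0.069, -0.001], [-0.001, 0.008, -1.0]]
wrist_force: [0.1, 0.2, -0.1]
finger_gap: 0.0602
grasp_force: 0.0
time_s: 16.27
position: [0.4909, 0.2774, 0.1047]
tcp_rot: [[0.069, 0.998, 0.005], [0.998, -0.069, -0.002], [-0.002, 0.005, -1.0]]
wrist_force: [-0.7, -0.4, 0.7]
finger_gap: 0.0281
grasp_force: 53.7
```

Now gripping the cap (28 mm). I'll lift.

```bash
python3 jog.py '[[[0, 0, 0], [0, 0, -0.02], 0], [[0, 0, 0], [0, 0, -0.055], 0], [[0, 0, 0], [0, 0, -0.09], 0], [[0, 0, 0], [0, 0, -0.125], 0], [[0, 0, 0], [0, 0, -0.16], 0], [[0, 0, 0], [0, 0, -0.2], 0], [[0, 0, 0], [0, 0, -0.2], 0], [[0, 0, 0], [0, 0, -0.2], 0]]'; python3 - <<'E'
from h import *
row([.50,-.02,.305],down(-4.2));row([.587,-.141,.305],down(-4.2))
ims={}
for n in("side","top"): ims[n]=ctrl.snapshot(n)[:,:,::-1];cv2.imwrite(f"pics/{n}6.png",ims[n])
c=np.hstack([ims["side"][100:340,200:460],ims["top"][80:320,220:480]])
cv2.imwrite('pics/g6.png',cv2.resize(c,(800,369),interpolation=cv2.INTER_CUBIC))
E
```

```text
time_s: 16.93
position: [0.4917, 0.2785, 0.3084]
tcp_rot: [[0.069, 0.998, 0.013], [0.998, -0.069, 0.001], [0.002, 0.013, -1.0]]
wrist_force: [0.3, 0.6, -2.1]
finger_gap: 0.0282
grasp_force: 56.5
row [ 0.7 -0.1  0.2] [-0.2972  0.0289  0.0033]
row [ 0.7 -0.1  0.2] [-0.4119  0.124   0.0043]
```

View pics/g6.png

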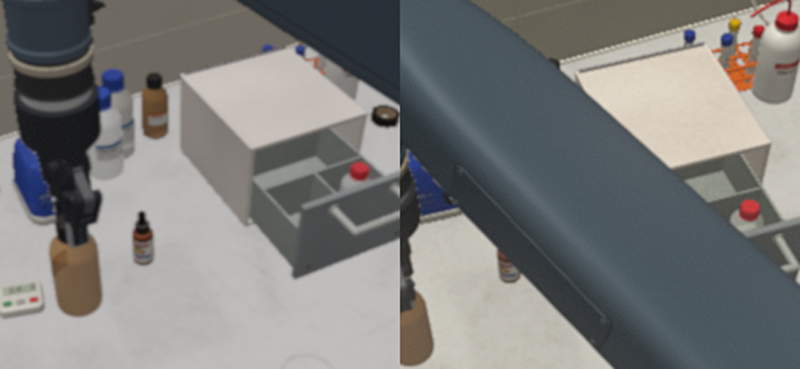

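The drawer is fully out. The empty left front bay's rear rim corners are at about (366, 219) and (405, 212) in the full side view, and the stored bottle stands at about (433, 215). I'll verify against the model.

```bash
python3 -c "
from h import *
a=np.radians(-4.22);c=np.array([.5865,-.1405,0])
print(proj('side',[c+Rz(a)@q for q in([.054,.05,.096],[.054,-.048,.096],[-.054,.057,.154],[0,-.1,.123])]).round(1).tolist())"
```

```text
[[370.4, 224.2], [404.4, 212.7], [395.9, 233.3], [436.7, 210.4]]
```

```bash
python3 jog.py '[[[0, 0, 0], [-0.04, 0.012, 0], 0], [[0, 0, 0], [-0.08, 0.024, 0], 0], [[0, 0, 0], [-0.12, 0.036, 0], 0], [[0, 0, 0], [-0.16, 0.048, 0], 0], [[0, 0, 0], [-0.2, 0.06, 0], 0], [[0, 0, 0], [-0.24, 0.072, 0], 0], [[0, 0, 0], [-0.28, 0.084, 0], 0], [[0, 0, 0], [-0.32, 0.096, 0], 0], [[0, 0, 0], [-0.355, 0.107, 0], 0], [[0, 0, 0], [-0.385, 0.117, 0], 0], [[0, 0, 0], [-0.412, 0.124, 0], 0], [[0, 0, 0], [-0.412, 0.124, 0], 0]]'; python3 jog.py '[[[0, 0, 0], [0, 0, 0], 0], [[0, 0, 0], [0, 0, 0], 0]]'|sed -n 2,3p; python3 - <<'E'
from h import *
row([.587,-.141,.305],down(-4.2));row([.587,-.141,.14],down(-4.2))
ims={}
for n in("side","top"): ims[n]=ctrl.snapshot(n)[:,:,::-1];cv2.imwrite(f"pics/{n}7.png",ims[n])
c=np.hstack([ims["side"][60:300,250:510],ims["top"][40:280,270:530]])
cv2.imwrite('pics/g7.png',cv2.resize(c,(800,369),interpolation=cv2.INTER_CUBIC))
E
```

```text
time_s: 18.03
position: [0.5847, -0.1473, 0.3013]
tcp_rot: [[0.075, 0.997, -0.001], [0.997, -0.075, -0.003], [-0.003, -0.0, -1.0]]
wrist_force: [-0.7, -0.2, -2.7]
finger_gap: 0.028
grasp_force: 55.9
position: [0.5845, -0.1413, 0.3039]
tcp_rot: [[0.069, 0.998, 0.002], [0.998, -0.069, 0.0], [0.0, 0.002, -1.0]]
row [ 0.1 -0.   0.2] [ 0.0004  0.0025 -0.0011]
row [ 0.1 -0.   0.2] [0.0004 0.0022 0.1639]
```

View pics/g7.png

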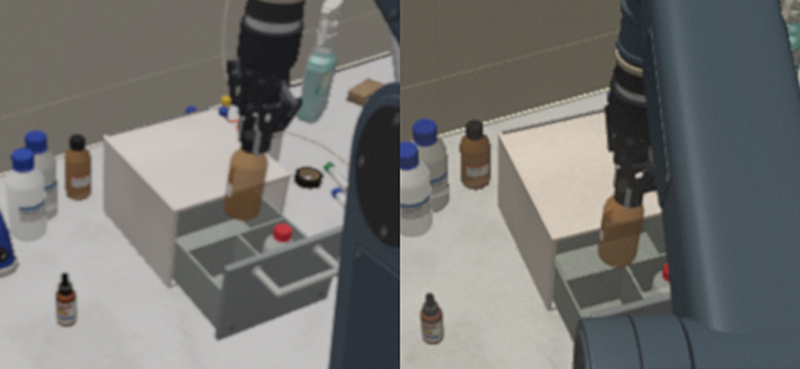

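The held bottle hangs at about (410, 180) in the full side view, above the bay, and the model's rim corner matches the image. I'll lower it.

```bash
python3 jog.py '[[[0, 0, 0], [0, 0.002, 0.02], 0], [[0, 0, 0], [0, 0.002, 0.045], 0], [[0, 0, 0], [0, 0.002, 0.07], 0], [[0, 0, 0], [0, 0.002, 0.095], 0], [[0, 0, 0], [0, 0.002, 0.12], 0], [[0, 0, 0], [0, 0.002, 0.145], 0], [[0, 0, 0], [0, 0.002, 0.16], 0], [[0, 0, 0], [0, 0.002, 0.17], 0], [[0, 0, 0], [0, 0.002, 0.17], 0], [[0, 0, 0], [0, 0.002, 0.17], 0]]'; python3 jog.py '[[[0, 0, 0], [0, 0, 0.003], 0], [[0, 0, 0], [0, 0, 0.006], 0], [[0, 0, 0], [0, 0, 0.006], 0], [[0, 0, 0], [0, 0, 0.006], 0]]'; python3 jog.py '[[[0, 0, 0], [0, 0, 0.003], 0], [[0, 0, 0], [0, 0, 0.003], 0], [[0, 0, 0], [0, 0, 0.003], 0]]'
```

```text
time_s: 19.13
position: [0.5881, -0.1413, 0.1365]
tcp_rot: [[0.068, 0.998, 0.006], [0.998, -0.068, -0.002], [-0.001, 0.006, -1.0]]
wrist_force: [0.2, -0.1, -1.2]
finger_gap: 0.0282
grasp_force: 56.0
time_s: 19.47
position: [0.5888, -0.1424, 0.1311]
tcp_rot: [[0.069, 0.998, 0.007], [0.998, -0.069, -0.002], [-0.002, 0.007, -1.0]]
wrist_force: [-0.5, -0.3, -1.7]
finger_gap: 0.0285
grasp_force: 56.0
time_s: 19.72
position: [0.5883, -0.1422, 0.1272]
tcp_rot: [[0.069, 0.998, 0.006], [0.998, -0.069, -0.002], [-0.001, 0.006, -1.0]]
wrist_force: [-0.8, 1.2, -1.3]
finger_gap: 0.0285
grasp_force: 56.0
```

```bash
python3 jog.py '[[[0, 0, 0], [0, 0, 0.0025], 0], [[0, 0, 0], [0, 0, 0.0025], 0], [[0, 0, 0], [0, 0, 0.0025], 0]]'|sed -n '2p;6p'; python3 jog.py '[[[0, 0, 0], [0, 0, 0.002], 0], [[0, 0, 0], [0, 0, 0.002], 0], [[0, 0, 0], [0, 0, 0.002], 0]]'|grep -E 'pos|for';python3 jog.py '[[[0, 0, 0], [0, 0, 0.0015], 0], [[0, 0, 0], [0, 0, 0.0015], 0], [[0, 0, 0], [0, 0, 0.0015], 0]]'|grep -E 'pos|for'
```

```text
position: [0.5882, -0.1422, 0.1245]
grasp_force: 56.0
position: [0.5886, -0.1422, 0.1231]
wrist_force: [0.4, 0.0, -0.3]
grasp_force: 56.2
position: [0.5888, -0.1422, 0.123]
wrist_force: [-2.0, 1.2, 5.5]
grasp_force: 57.2
```

Floor contact at the predicted height. I'll release and rise.

```bash
python3 jog.py '[[[0, 0, 0], [0, 0, -0.001], 0.01], [[0, 0, 0], [0, 0, -0.001], 0.055], [[0, 0, 0], [0, 0, -0.001], 0.055], [[0, 0, 0], [0, 0, -0.001], 0.055], [[0, 0, 0], [0, 0, -0.001], 0.055], [[0, 0, 0], [0, 0, -0.001], 0.055]]'|grep -E 'pos|for|gap'; python3 jog.py '[[[0, 0, 0], [0, 0, -0.015], 0.055], [[0, 0, 0], [0, 0, -0.04], 0.055], [[0, 0, 0], [0, 0, -0.075], 0.055], [[0, 0, 0], [0, 0, -0.11], 0.055], [[0, 0, 0], [0, 0, -0.15], 0.055], [[0, 0, 0], [0, 0, -0.19], 0.055], [[0, 0, 0], [0.03, 0, -0.19], 0.055], [[0, 0, 0], [0.07, -0.03, -0.19], 0.055], [[0, 0, 0], [0.11, -0.07, -0.19], 0.055], [[0, 0, 0], [0.15, -0.1, -0.19], 0.055], [[0, 0, 0], [0.19, -0.13, -0.19], 0.055], [[0, 0, 0], [0.19, -0.13, -0.19], 0.055]]'; python3 - <<'E'
from h import *
ims={}
for n in("side","top"): ims[n]=ctrl.snapshot(n)[:,:,::-1];cv2.imwrite(f"pics/{n}8.png",ims[n])
c=np.hstack([ims["side"][100:340,200:460],ims["top"][80:320,220:480]])
cv2.imwrite('pics/g8.png',cv2.resize(c,(800,369),interpolation=cv2.INTER_CUBIC))
E
```

```text
position: [0.5883, -0.1422, 0.122]
wrist_force: [-0.5, 0.0, -0.1]
finger_gap: 0.0551
grasp_force: 0.0
time_s: 21.97
position: [0.4693, 0.058, 0.3113]
tcp_rot: [[0.07, 0.998, 0.006], [0.998, -0.07, -0.002], [-0.001, 0.007, -1.0]]
wrist_force: [0.3, 1.2, -0.3]
finger_gap: 0.0545
grasp_force: 0.0
```

View pics/g8.png

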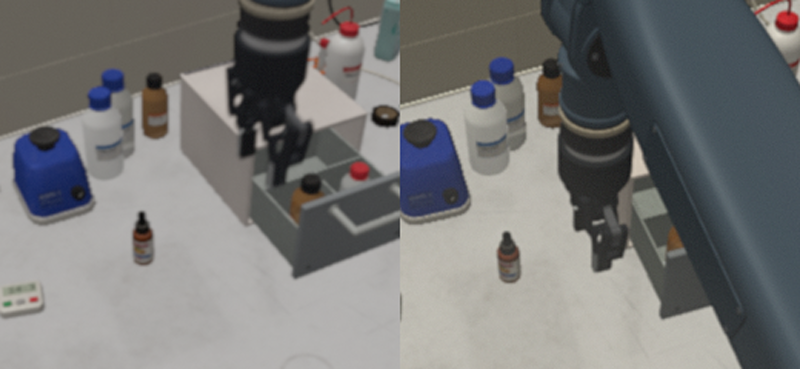

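The brown bottle stands upright in the left front bay (cap at about (402, 220) in the full side view). The stored bottle is upright at (433, 213), the drawer front's lower corner hasn't moved (394, 277), and the dropper and timer are untouched. I'll hand in.

```bash
python3 -c "
from bench import ctrl
print(ctrl.finish_job())"
```

```text
the job is handed in; nothing more can be done
None
```

I pulled the drawer out to its stop, stood the brown bottle up, regripped it by the cap and lowered it upright into the left front bay; in the last picture everything else was undisturbed, and I handed the job in at about 22 s (no verdict was returned).

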